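# Clamp a filter cell by its eye screw with a tommy bar

### The job

The filter cell stands loose under the bench clamp. Take the bar from its rest, slide it through the eye of the clamp's screw and turn the eye clockwise (seen from above) with it until the screw holds the cell firmly, but do not overtighten it; then draw the bar out and lay it back on its rest. Leave the cell in its place and the other things alone.

Things in the scene. Friction and masses are not known exactly. Their poses are not given: they have to be found in the camera images.
- bar: steel tommy bar, 161 mm long: round rod 8 mm thick with a rounded tip and, at one end, a square black plastic handle 14 x 14 x 50 mm; 0.1 kg, balance point 55 mm from the handle's centre. Origin: centre of the handle, on the bar's axis; x axis along the bar to the tip; the rod begins at x = 25 mm and ends at 136 mm. It starts level on its rest.
- bar_tip (a point): the tip of the bar's rod, 136 mm along its x axis
- bar_rest: fixed aluminium rest: foot 110 x 50 x 8 mm, two forks 8 mm thick at x = -39 and 39 mm, 13 mm wide inside at the rod, widening up to their tops 72 mm above the bench. Origin: centre of the underside; z up; x along the bar as at the start. The rod lies in the forks, its axis 60 mm above the bench, the handle overhanging on the -x side, its centre at x = -76 mm.
- clamp: fixed aluminium bench clamp: base plate 90 x 130 x 12 mm, two posts and a bridge (34 x 128 mm, its top 92 mm above the bench, nuts and boss to 100 mm) with the eye screw upright in the middle. Origin: centre of the underside, on the bench, on the screw's axis; z up.
- eye: steel eye of the upright clamp screw: ring of 36 mm outer diameter, 22 mm deep; round hole of 13 mm, open at both ends. Origin: centre of the hole, about 136 mm above the bench, on the screw's axis; x along the hole (level), z up. The bar may enter from either side; for a clockwise sweep on the robot's side let the handle start on -x. The bar has 0.25 to 0.35 rad of play in the hole before it bites.
- cell: round aluminium filter cell, 58 mm in diameter, 45 mm tall, with two small side ports; stands loose on the clamp's base between four pins, under the screw. Origin: centre of its underside; z up.
- beaker: white plastic beaker, 65 mm wide, 80 mm tall, bystander. Origin: centre of its underside.
- vial: small vial with a ribbed cap, 16 mm wide, 40 mm tall, bystander. Origin: centre of its underside.
- marker: marker pen, 135 mm long, lying on the bench, bystander. Origin: centre of its underside.
- eye_mouth (a point): centre of the hole's mouth on the eye's -x side, 11 mm from the eye's origin. About the screw: clockwise from above drives it down, 5.5 mm per radian; it is self-locking and stays where it is left. Turning it freely takes about 0.45 N m (about 6 N on the handle 75 mm from the axis).
- eye_top (a point): top of the eye's ring, 18 mm over the hole's centre. What one feels: a sprung nose of hidden setting below meets the cell after 0.03 to 0.85 rad of turning; from there the torque grows by about 1.1 N m per radian. Firm is 0.60 to 0.80 N m in all (aim for 0.68); over 0.9 N m may crush the cell. Read while stopped, these torques can be 0.1 N m lower.
Mind the look-alikes: they are no part of the job. What is shaped like the cell but red is not meant.

How it is judged:
By the outcome, as a careful person would: the job done as asked, in the order asked, and still so for the second after the job is handed in, with the robot touching nothing.
It also fails if it takes over 69 s, if anything falls off the work surface, if the arm or the gripper's body presses on something with over 40 N, if the wrist force passes 120 N, or if a joint passes its speed limit or range.

### The arm

A 6-joint arm with a two-finger parallel gripper is mounted at the origin on a cart in front of the work surface, level with it; the furniture and walls round the work are solid. World frame = base frame: x ahead of the robot, y to its left, z up, the work surface at z = 0. Lengths are in m, angles in rad, forces in N, time in s.
With the tool pointing down it reaches from about 0.3 to 0.875 m from the base axis. Payload 6.4 kg.
Tool frame: the origin (TCP) lies midway between the tips of the shut fingers; the grasp point (between the pads) lies manip.grasp_offset behind it (manip.grasp_offset is the distance from the TCP to the grasp point, in m); z points along the fingers, y is the line along which they close (so a half turn about z gives the same grasp; the last joint's range is limited). The gripper opens to 85 mm and grips with 20 to 120 N. Pads are 22 mm wide; open, the fingers measure 114 mm over their backs; the gripper's body (76 mm by 85 mm) begins 54 mm behind the grasp point. The pads swing forward as they close: fully open they stand 13 mm farther back than shut.
Start: joints at [0.991, 0.181, 1.607, -0, 1.354, -0.206], TCP at [0.21, 0.535, 0.231] pointing down, gripper open.
Joint ranges: [-2.99, 2.99], [-0.89, 2.07], [0.3, 2.58], [-1.14, 4.28], [0, 2.63], [-3.12, 3.12]. Speed limits (rad/s): [2.57, 2.57, 3.01, 3.14, 3.14, 3.14].

### API

Orientations are given as a unit quaternion [x, y, z, w].
In Python, from station import manip gives the robot as it stands. The module is installed in compiled form; this text tells all that it offers.
- The arm moves only by the tool jog_arm, never from a script. Its argument "targets" is one flat list of numbers, 7 for each row, row after row: the turn, a rotation vector about the tool's x, y, z in degrees, then the shift along the tool's x, y, z in m, then the gripper's target within -1 to 1 (shut at 1, half-way at 0, fully open at -1). In form: [rx, ry, rz, dx, dy, dz, hand, rx, ry, rz, dx, dy, dz, hand, ...]. A call has 1 to 20 rows; each row is the pose to reach, as a shift and turn from the pose commanded when the call began, along the tool's axes at that moment; what a row does not reach only later rows make up. A row lasts 1/10 s, in which the tool goes at most 50 mm and 8.59 degrees, less where a joint would pass 70% of its speed; a pose out of reach is approached as far as the arm can. A call with a gripper value outside its range is refused whole. The fingers move at their own pace and stop on an object; the grip force is fixed at half the most. Time passes only in rows, so rows that repeat a pose let the fingers close. It gives the time, the measured TCP pose, the force, the opening and the grip force at its end, in the units of the state.
- manip.observe(): the state, without advancing time (a new reading comes with each control period).
- manip.get_image(name): name is "scene" or "top"; returns (picture, depth): 480x640x3 uint8, blue, green, red; 480x640 float32, m along the optical axis (not along the pixel's ray), 0 where there is no reading.
- manip.get_calibration(name): a dict with "intrinsics" (3x3 intrinsics, pixels), "T" (4x4, takes a point from camera to world coordinates). Camera axes: x right, y down, z forward; pixel columns grow to the right and rows downward; lengths in m; the calibration is good to about 2 mm. A picture is of the moment at which its call begins. get_calibration takes no time and is no camera call.
- manip.job_done(): hands the job in; it is judged then, once.
The state is a dict: "time_s": time; "joint_pos": joint angles; "joint_vel": joint speeds; "tau": joint torques, N m; "eef_pos": TCP position; "tcp_rot": TCP orientation; "ft_force": force on the tool from outside, world axes, zero at the start; "moment": the same for the moment, N m; "grip_width": finger opening in m; "gripper_force": force on a finger pad.
Only numpy, scipy, OpenCV 4.12 (cv2) and the standard library are available. Lean on these libraries where they do the work, as an engineer would, in place of code of your own. Each camera call takes 0.05 s, during which the arm holds its last target. There are 200 camera calls.

## Working session

There is one attempt and no reset: what is moved stays moved. The work goes in short steps, Python scripts to look and compute and a tool call to move; the robot and the scene stay as the last step left them, time stands still between calls to the robot, and variables do not carry over. Pictures are saved under pics/ and viewed, at most 10 in all, crops included, and the job is handed in when it is done.

Besides the shell and the picture viewer there is one more tool, called after "Emit:" as name(argument=value, ...) on one line, values as JSON. jog_arm: Moves the arm, as the interface text tells. Its arguments: {"type":"object","properties":{"targets":{"type":"array"}},"required":["targets"]}

```bash
mkdir -p pics; cat > h.py <<'E'
import numpy as np,cv2
from station import manip
from scipy.spatial.transform import Rotation as R
def grab(n,tag):
    im,d=manip.get_image(n); cv2.imwrite(f'pics/{tag}.png',im); np.save(f'pics/{tag}_d.npy',d); return im,d
def cloud(n,d):
    c=manip.get_calibration(n);K=np.array(c['intrinsics']);T=np.array(c['T'])
    v,u=np.mgrid[:480,:640]
    p=np.stack([(u-K[0,2])/K[0,0]*d,(v-K[1,2])/K[1,1]*d,d],-1)@T[:3,:3].T+T[:3,3]
    p[d==0]=np.nan
    return p
def ray(n,u,v,z):
    c=manip.get_calibration(n);K=np.array(c['intrinsics']);T=np.array(c['T'])
    r=T[:3,:3]@np.array([(u-K[0,2])/K[0,0],(v-K[1,2])/K[1,1],1]);o=T[:3,3]
    return o+r*(z-o[2])/r[2]
E
python3 - <<'E'
from h import *
s=manip.observe()
for k,v in s.items(): print(k,np.round(v,3))
print(manip.grasp_offset)
for n in('scene','top'):
    grab(n,n+'0'); c=manip.get_calibration(n); print(np.round(c['T'],3).tolist(),np.round(c['intrinsics'],1).tolist())
E
```

```text
time_s 0.0
joint_pos [ 0.991  0.182  1.608 -0.     1.354 -0.206]
joint_vel [ 0.     0.    -0.002 -0.001 -0.002  0.001]
tau [ 0.0000e+00 -4.4488e+01 -3.5133e+01 -0.0000e+00  9.0000e-03 -0.0000e+00]
eef_pos [0.21  0.535 0.23 ]
tcp_rot [ 0.186  0.983 -0.001 -0.   ]
ft_force [-0.008 -0.746 -0.365]
moment [0.014 0.006 0.034]
gripper_force 0.0
grip_width 0.085
0.0187
[[0.869, -0.247, 0.428, 0.143], [-0.494, -0.462, 0.736, -0.776], [0.016, -0.852, -0.524, 0.643], [0.0, 0.0, 0.0, 1.0]] [[547.6, 0.0, 317.5], [0.0, 547.6, 243.5], [0.0, 0.0, 1.0]]
[[-0.015, -0.994, 0.11, 0.469], [-1.0, 0.015, 0.001, -0.049], [-0.002, -0.11, -0.994, 1.17], [0.0, 0.0, 0.0, 1.0]] [[489.3, 0.0, 322.6], [0.0, 489.3, 229.4], [0.0, 0.0, 1.0]]
```

View pics/scene0.png

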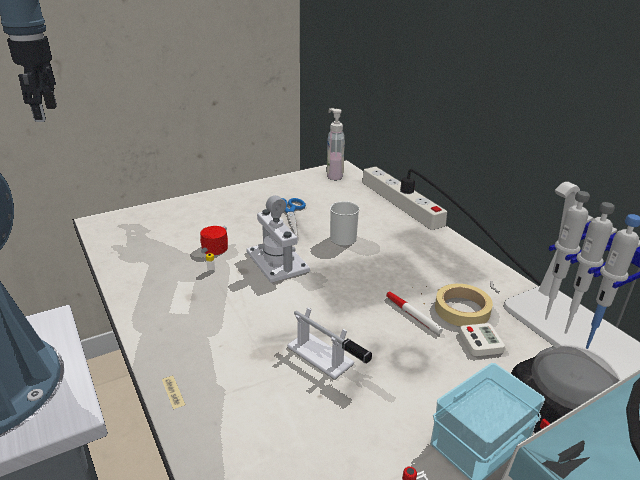

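View pics/top0.png

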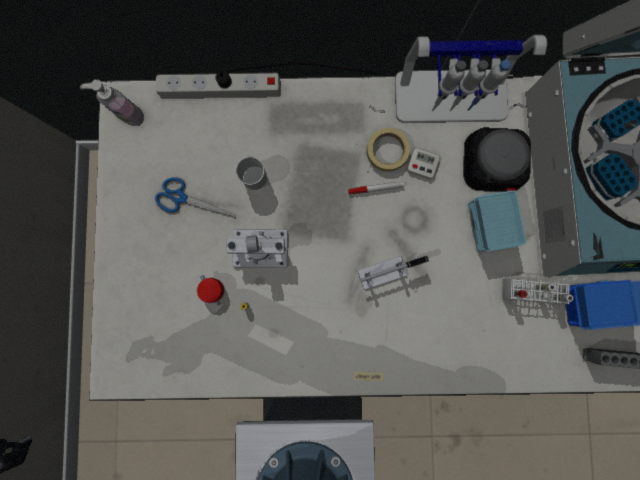

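Scene view: clamp at about (278,240), eye at (277,207), rest at (325,340), and bar handle at (357,350). Top view: clamp at (258,247), rest at (385,272), handle at (415,261). Next I'll measure using depth and crops.

```bash
python3 - <<'E'
from h import *
P={};I={}
for n in('scene','top'):
    I[n]=cv2.imread(f'pics/{n}0.png'); P[n]=cloud(n,np.load(f'pics/{n}0_d.npy'))
t=P['top']
def box(p,x,y,z): return (p[...,0]>x[0])&(p[...,0]<x[1])&(p[...,1]>y[0])&(p[...,1]<y[1])&(p[...,2]>z[0])&(p[...,2]<z[1])
print('bench z',np.nanmedian(t[300:320,420:480,2]),np.nanmedian(P['scene'][270:290,330:360,2]))
print('pts',[np.round(ray('top',*a),3).tolist() for a in((413,261,.06),(360,278,.06),(258,245,.1),(252,243,.14))])
for n in P:
    p=P[n]; hsv=cv2.cvtColor(I[n],cv2.COLOR_BGR2HSV)
    c=ray('top',395,268,.06); 
    m=box(p,(c[0]-.12,c[0]+.12),(c[1]-.15,c[1]+.15),(.045,.085))
    q=p[m]; g=hsv[m][:,2]; 
    print(n,'barregion',m.sum(),'dark',(g<60).sum()); d=q[g<60]
    if len(d)>5:
        mu=d.mean(0);w=np.linalg.svd(d[:,:2]-mu[:2])[2][0]; s=(d[:,:2]-mu[:2])@w
        print(' handle mean',mu.round(4),'dir',w.round(3),'ext',np.percentile(s,[2,98]).round(4),'zmax',np.percentile(d[:,2],[5,50,95]).round(4))
    c=ray('top',252,243,.14)
    m=box(p,(c[0]-.06,c[0]+.06),(c[1]-.06,c[1]+.06),(.118,.18)); q=p[m]
    mu=q.mean(0);e,w=np.linalg.eigh(np.cov(q[:,:2].T)); s=(q[:,:2]-mu[:2])@w
    print(' eye',m.sum(),mu.round(4),'dirs',w.T.round(3).tolist(),'ext',np.ptp(s,axis=0).round(4),np.percentile(q,[1,99],axis=0).round(4).tolist())
a=cv2.resize(I['top'][215:305,220:310],(400,400),interpolation=cv2.INTER_CUBIC)
b=cv2.resize(I['top'][225:315,345:435],(400,400),interpolation=cv2.INTER_CUBIC)
cv2.imwrite('pics/c1.png',np.hstack([a,b]))
a=cv2.resize(I['scene'][185:285,235:335],(400,400),interpolation=cv2.INTER_CUBIC)
b=cv2.resize(I['scene'][290:390,280:380],(400,400),interpolation=cv2.INTER_CUBIC)
cv2.imwrite('pics/c2.png',np.hstack([a,b]))
E
```

```text
bench z -0.0006088629838998383 0.0011081885081813958
pts [[0.517, -0.252, 0.06], [0.48, -0.131, 0.06], [0.555, 0.094, 0.1], [0.556, 0.101, 0.14]]
scene barregion 915 dark 315
 handle mean [ 0.5137 -0.2641  0.0647] dir [ 0.328 -0.945] ext [-0.0259  0.0223] zmax [0.057  0.0664 0.0691]
 eye 312 [0.5524 0.096  0.1397] dirs [[-0.24, -0.971], [-0.971, 0.24]] ext [0.0273 0.0378] [[0.5373, 0.0883, 0.1191], [0.5716, 0.1109, 0.1548]]
top barregion 391 dark 126
 handle mean [ 0.5158 -0.2592  0.066 ] dir [ 0.295 -0.956] ext [-0.0234  0.0239] zmax [0.0635 0.0659 0.0696]
 eye 194 [0.5542 0.1007 0.1469] dirs [[0.05, -0.999], [-0.999, -0.05]] ext [0.0221 0.0356] [[0.5377, 0.0903, 0.1229], [0.5715, 0.1124, 0.1561]]
```

View pics/c1.png

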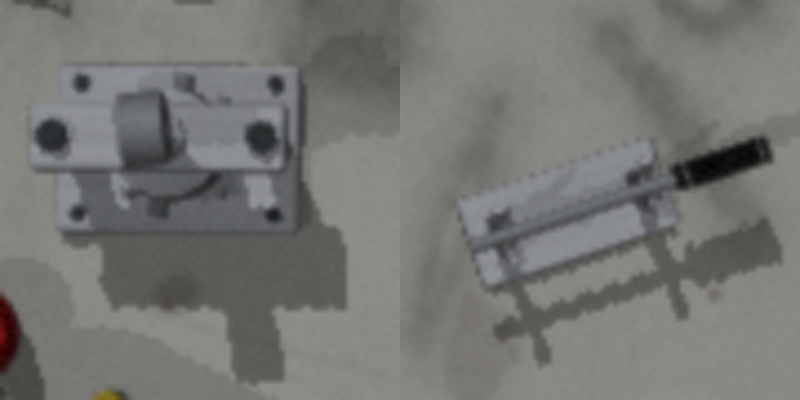

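View pics/c2.png

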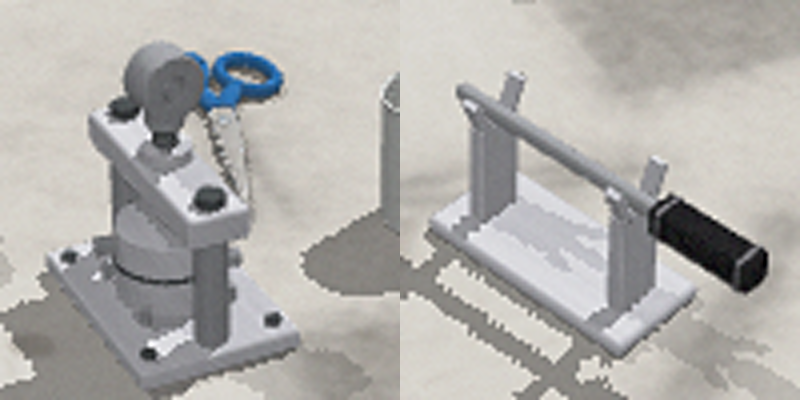

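Crops: the eye stands over the bridge with its hole roughly along world y. The bar lies straight in its forks with the handle toward −y. I'll refine the yaws, then move.

```bash
python3 - <<'E'
from h import *
def box(p,x,y,z): return (p[...,0]>x[0])&(p[...,0]<x[1])&(p[...,1]>y[0])&(p[...,1]<y[1])&(p[...,2]>z[0])&(p[...,2]<z[1])
I={n:cv2.imread(f'pics/{n}0.png') for n in('scene','top')}
P={n:cloud(n,np.load(f'pics/{n}0_d.npy')) for n in I}
# eye front face (robot-right side) in scene: normals
p=P['scene'];m=box(p,(.53,.58),(.08,.12),(.122,.152))
du=p[:,2:]-p[:,:-2];dv=p[2:]-p[:-2];N=np.cross(du[1:-1],dv[:,1:-1]);N/=np.linalg.norm(N,axis=2,keepdims=True)
mm=m[1:-1,1:-1]; n=N[mm];q=p[1:-1,1:-1][mm]; n*=-np.sign(n[:,1:2]); k=(n[:,1]<-.85)&(abs(n[:,2])<.4)
q=q[k];mu=q.mean(0);w=np.linalg.svd(q-mu)[2][2];print('face',k.sum(),mu.round(4),w.round(3))
r=np.abs((q-mu)@w)<.002;q=q[r];mu=q.mean(0);w=np.linalg.svd(q-mu)[2][2];print('face',len(q),mu.round(4),w.round(3),'yaw',np.degrees(np.arctan2(*(w*np.sign(w[1]))[[1,0]])),np.percentile(q,[1,50,99],axis=0).round(4).tolist())
for nme in P:
    p=P[nme]
    m=box(p,(.45,.54),(-.30,-.10),(.05,.075)); q=p[m]
    u=np.array([-.31,.951]);h=np.array([.515,-.261]);v=np.array([u[1],-u[0]])
    s=(q[:,:2]-h)@u;t=(q[:,:2]-h)@v
    for lo,hi in((-.03,.025),(.055,.105),(.125,.14)):
        k=(s>lo)&(s<hi)&(abs(t)<.012); print(nme,(lo,hi),k.sum(),'t',np.median(t[k]).round(4),t[k].min().round(4),t[k].max().round(4),'slope',np.polyfit(s[k],t[k],1)[0].round(3),'s',s[k].min().round(4),s[k].max().round(4),'z',np.percentile(q[k][:,2],95).round(4))
    # clamp bridge top
    m=box(p,(.5,.61),(0,.2),(.086,.095));xy=p[m][:,:2].astype(np.float32);print(nme,'bridge',cv2.minAreaRect(xy))
    m=box(p,(.5,.61),(.05,.15),(.145,.165));print(nme,'eyetop',np.percentile(p[m],[2,50,98],axis=0).round(4).tolist())
E
```

```text
face 55 [0.5554 0.0911 0.137 ] [-0.108  0.994  0.013]
face 43 [0.555  0.091  0.1372] [-0.105  0.994  0.03 ] yaw 96.01795275821833 [[0.5405, 0.0884, 0.1224], [0.5539, 0.0911, 0.1355], [0.5698, 0.0934, 0.1512]]
scene (-0.03, 0.025) 376 t -0.0036 -0.0076 0.0087 slope -0.01 s -0.0257 0.025 z 0.0692
scene (0.055, 0.105) 129 t 0.0 -0.0039 0.0064 slope 0.014 s 0.0555 0.1047 z 0.0658
scene (0.125, 0.14) 19 t 0.0011 -0.0019 0.0044 slope -0.044 s 0.1251 0.1354 z 0.0661
scene bridge ((0.554630696773529, 0.10066652297973633), (0.13126420974731445, 0.03544892743229866), 89.27243041992188)
scene eyetop [[0.5392, 0.0886, 0.1451], [0.5514, 0.0964, 0.1509], [0.567, 0.1111, 0.155]]
top (-0.03, 0.025) 140 t 0.0009 -0.0061 0.0083 slope 0.014 s -0.0247 0.0249 z 0.0696
top (0.055, 0.105) 77 t 0.0018 -0.0019 0.0056 slope 0.01 s 0.0555 0.1045 z 0.0669
top (0.125, 0.14) 17 t 0.0025 -0.0011 0.0059 slope 0.079 s 0.1257 0.1359 z 0.0658
top bridge ((0.5551894903182983, 0.10298629105091095), (0.1270320564508438, 0.03381507843732834), 89.15863037109375)
top eyetop [[0.5414, 0.0912, 0.1454], [0.5554, 0.1014, 0.1505], [0.5687, 0.1123, 0.1559]]
```

Emit:
jog_arm(targets=[0,0,8,-0.045,0,0,-1,0,0,16,0,-0.08,0,-1,0,0,24,0,-0.16,0,-1])

```text
time_s: 0.4
eef_pos: [0.1869, 0.4436, 0.2296]
tcp_rot: [0.39, 0.921, -0.002, -0.001]
ft_force: [-0.2, -0.6, 1.2]
grip_width: 0.0855
gripper_force: 0.0
```

```bash
cat >> h.py <<'E'
def plan(x,y,z,yaw,base=None):
    """TCP target, tool down, tool-y heading yaw (deg) -> jog numbers from current (or given (pos,quat)) pose"""
    s=manip.observe(); p,q=(s['eef_pos'],s['tcp_rot']) if base is None else base
    R0=R.from_quat(q); a=np.radians(yaw); yv=[np.cos(a),np.sin(a),0]; zv=[0,0,-1]
    R1=R.from_matrix(np.c_[np.cross(yv,zv),yv,zv])
    rv=np.degrees((R0.inv()*R1).as_rotvec()); d=R0.inv().apply(np.array([x,y,z])-p)
    print('rot',rv.round(2),'shift',d.round(4))
E
python3 - <<'E'
from h import *
s=manip.observe();print(s['eef_pos'],s['tcp_rot'],s['joint_vel'].round(2) if hasattr(s['joint_vel'],'round') else s['joint_vel'])
plan(.516,-.2605,.13,17.4)
E
```

```text
[0.18694018 0.4435637  0.22958312] [ 3.89612253e-01  9.20977452e-01 -1.53554981e-03 -6.83237207e-04] [-0.09 -1.21  1.2  -0.01 -0.02  1.27]
rot [-0.19  0.04 26.74] shift [-0.7344 -0.2538  0.1004]
```

Emit:
jog_arm(targets=[0,0,26.7,-0.734,-0.254,0.02,-1,0,0,26.7,-0.734,-0.254,0.02,-1,0,0,26.7,-0.734,-0.254,0.02,-1,0,0,26.7,-0.734,-0.254,0.02,-1,0,0,26.7,-0.734,-0.254,0.02,-1,0,0,26.7,-0.734,-0.254,0.02,-1,0,0,26.7,-0.734,-0.254,0.02,-1,0,0,26.7,-0.734,-0.254,0.02,-1,0,0,26.7,-0.734,-0.254,0.02,-1,0,0,26.7,-0.734,-0.254,0.02,-1,0,0,26.7,-0.734,-0.254,0.02,-1,0,0,26.7,-0.734,-0.254,0.02,-1,0,0,26.7,-0.734,-0.254,0.02,-1,0,0,26.7,-0.734,-0.254,0.02,-1,0,0,26.7,-0.734,-0.254,0.02,-1,0,0,26.7,-0.734,-0.254,0.02,-1,0,0,26.7,-0.734,-0.254,0.1,-1,0,0,26.7,-0.734,-0.254,0.1,-1,0,0,26.7,-0.734,-0.254,0.1,-1,0,0,26.7,-0.734,-0.254,0.1,-1])

```text
time_s: 2.4
eef_pos: [0.5212, -0.2563, 0.1313]
tcp_rot: [0.589, 0.808, 0.0, -0.001]
ft_force: [0.2, -0.6, 1.0]
grip_width: 0.0855
gripper_force: 0.0
```

```bash
python3 - <<'E'
from h import *
s=manip.observe();print(s['time_s'],s['eef_pos'],s['ft_force'],np.round(s['joint_vel'],2)); plan(.516,-.2605,.041,17.4)
E
```

```text
2.4 [ 0.52117531 -0.25628412  0.13125989] [ 0.2437272  -0.59175141  0.98197862] [ 0.01 -0.04 -0.04  0.   -0.   -0.  ]
rot [-0.04 -0.06  0.49] shift [-0.0025 -0.0062  0.0903]
```

Emit:
jog_arm(targets=[0,0,0.5,-0.0025,-0.006,0.03,-1,0,0,0.5,-0.0025,-0.006,0.06,-1,0,0,0.5,-0.0025,-0.006,0.09,-1,0,0,0.5,-0.0025,-0.006,0.09,-1,0,0,0.5,-0.0025,-0.006,0.09,-1])

```text
time_s: 2.9
eef_pos: [0.5176, -0.2614, 0.0434]
tcp_rot: [0.592, 0.806, -0.0, 0.001]
ft_force: [0.6, -0.1, -0.3]
grip_width: 0.0855
gripper_force: 0.0
```

```bash
python3 - <<'E'
from h import *
s=manip.observe();print(s['time_s'],s['eef_pos'],s['ft_force'],s['moment']); plan(.516,-.2605,.041,17.4)
im,d=grab('scene','g1'); cv2.imwrite('pics/g1c.png',cv2.resize(im[250:400,270:470],(800,600)))
E
```

```text
2.9 [ 0.51762818 -0.26136967  0.04342451] [ 0.57613132 -0.11534846 -0.26588713] [-0.01136178 -0.02331553 -0.03156645]
rot [0.07 0.11 0.01] shift [ 0.0013 -0.0013  0.0024]
```

View pics/g1c.png

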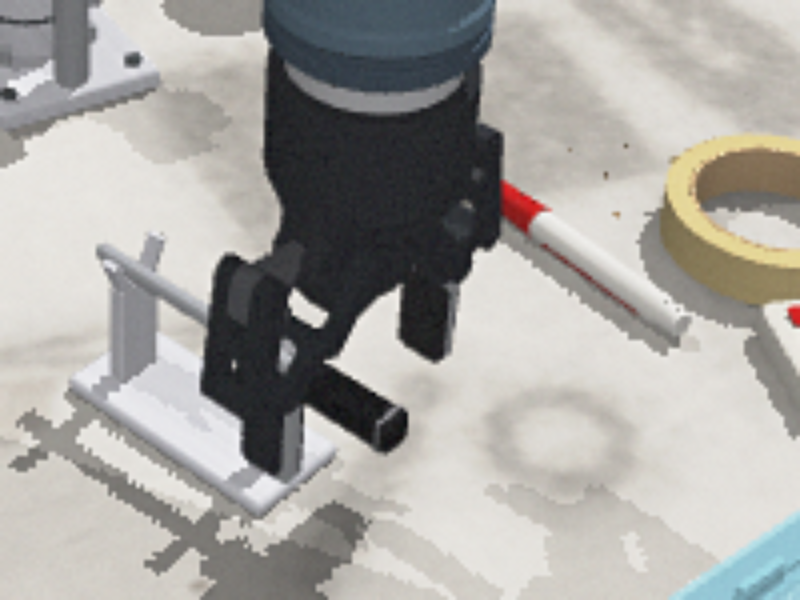

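The fingers straddle the handle (crop about (340,390)) with room on both sides. I'll close the gripper and lift.

Emit:
jog_arm(targets=[0,0,0,0.001,-0.001,0.002,1,0,0,0,0.001,-0.001,0.002,1,0,0,0,0.001,-0.001,0.002,1,0,0,0,0.001,-0.001,0.002,1,0,0,0,0.001,-0.001,0.002,1,0,0,0,0.001,-0.001,0.002,1,0,0,0,0.001,-0.001,0.002,1,0,0,0,0.001,-0.001,0.002,1])

```text
time_s: 3.75
eef_pos: [0.5153, -0.2601, 0.0395]
tcp_rot: [0.592, 0.806, 0.0, 0.0]
ft_force: [0.3, 0.7, 3.0]
grip_width: 0.013
gripper_force: 59.8
```

```bash
python3 - <<'E'
from h import *
s=manip.observe();print(s['time_s'],s['eef_pos'],s['tcp_rot'],s['ft_force'],s['moment'],s['grip_width'],s['gripper_force'])
E
```

```text
3.75 [ 0.51534438 -0.26012287  0.03947318] [5.92134853e-01 8.05838878e-01 2.30683700e-05 1.36837014e-04] [0.29274975 0.74132846 3.02178635] [ 0.11789344 -0.03378269 -0.00302333] 0.013033346779626965 59.82379496097565
```

Emit:
jog_arm(targets=[0,0,0,0,0,-0.03,1,0,0,0,0,0,-0.06,1,0,0,0,0,0,-0.09,1,0,0,4,0.035,0.022,-0.1,1,0,0,8,0.07,0.045,-0.1,1,0,0,12.4,0.105,0.068,-0.1,1,0,0,12.4,0.14,0.09,-0.09,1,0,0,12.4,0.17,0.11,-0.08,1,0,0,12.4,0.17,0.11,-0.077,1,0,0,12.4,0.17,0.11,-0.077,1,0,0,12.4,0.17,0.11,-0.077,1,0,0,12.4,0.17,0.11,-0.077,1])

```text
time_s: 4.95
eef_pos: [0.5695, -0.0664, 0.1166]
tcp_rot: [0.676, 0.737, -0.0, 0.0]
ft_force: [0.3, 0.1, -0.6]
grip_width: 0.0132
gripper_force: 59.4
```

```bash
cat >> h.py <<'E'
def torque(s,c=(.555,.1015)):
    f=s['ft_force'];p=s['eef_pos'];m=s['moment']
    return (p[0]-c[0])*f[1]-(p[1]-c[1])*f[0]+m[2]
def show():
    s=manip.observe();n=R.from_quat(s['tcp_rot']).as_matrix()
    print('t',s['time_s'],'p',np.round(s['eef_pos'],4),'yaw',np.degrees(np.arctan2(n[1,1],n[0,1])).round(2),'zax',n[:,2].round(4),'F',np.round(s['ft_force'],2),'M',np.round(s['moment'],3),'T',round(torque(s),3),'w',round(float(s['grip_width']),4))
    return s
E
python3 - <<'E'
from h import *
s=show()
for n in('scene','top'):
    im,d=grab(n,'b_'+n); p=cloud(n,d)
    u=np.array([-.087,.996]);h=np.array(s['eef_pos'][:2]);v=np.array([u[1],-u[0]])
    S=(p[...,:2]-h)@u;T=(p[...,:2]-h)@v
    m=(S>.04)&(S<.142)&(abs(T)<.015)&(p[...,2]>.112)&(p[...,2]<.16)
    for lo,hi in((.04,.07),(.07,.1),(.1,.142)):
        k=m&(S>=lo)&(S<hi); 
        if k.sum()>3: print(n,lo,k.sum(),'t',np.median(T[k]).round(4),'t rng',np.percentile(T[k],[3,97]).round(4),'ztop',np.percentile(p[k][:,2],[50,95]).round(4),'smax',S[k].max().round(4))
    k=m; print(n,'yaw slope deg',np.degrees(np.polyfit(S[k],T[k],1)[0]).round(2),'pitch',np.degrees(np.polyfit(S[k],p[k][:,2],1)[0]).round(2))
    c=im[170:320,200:400] if n=='scene' else im[205:305,215:355]
    cv2.imwrite(f'pics/b_{n}c.png',cv2.resize(c,None,fx=4,fy=4,interpolation=cv2.INTER_CUBIC))
E
```

```text
t 4.95 p [ 0.5695 -0.0664  0.1166] yaw 4.89 zax [ 5.e-04 -5.e-04 -1.e+00] F [ 0.33  0.09 -0.59] M [-0.036 -0.018 -0.034] T 0.023 w 0.0132
scene 0.07 5 t -0.0032 t rng [-0.0044 -0.0015] ztop [0.1369 0.1397] smax 0.0978
scene 0.1 39 t -0.0026 t rng [-0.0044  0.0015] ztop [0.1399 0.1422] smax 0.1346
scene yaw slope deg 3.87 pitch 3.36
top 0.04 34 t -0.001 t rng [-0.0037  0.0036] ztop [0.1397 0.1427] smax 0.0685
top 0.1 39 t 0.0001 t rng [-0.003   0.0039] ztop [0.1395 0.1421] smax 0.1346
top yaw slope deg 0.91 pitch -0.15
```

View pics/b_scenec.png

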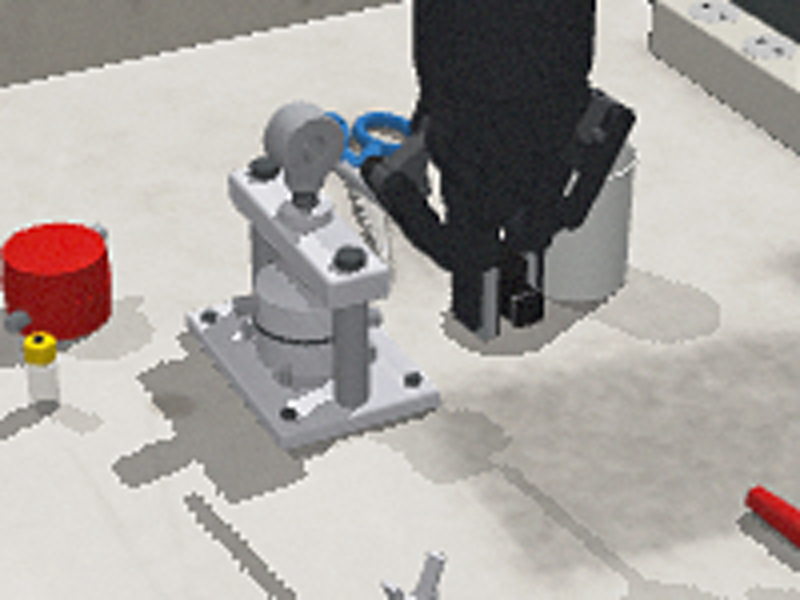

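The bar is level in the gripper and the top-view fit puts its line within about 0.5 mm of the eye's centre. I'll lower it 0.8 mm and insert it in stages.

Emit:
jog_arm(targets=[0,0,0,0.007,0,0.0008,1,0,0,0,0.014,0,0.0008,1,0,0,0,0.02,0,0.0008,1,0,0,0,0.025,0,0.0008,1,0,0,0,0.03,0,0.0008,1,0,0,0,0.035,0,0.0008,1,0,0,0,0.035,0,0.0008,1])

```text
time_s: 5.75
eef_pos: [0.5662, -0.0293, 0.1154]
tcp_rot: [0.675, 0.737, 0.0, -0.0]
ft_force: [-0.4, -0.1, -0.7]
grip_width: 0.0132
gripper_force: 59.4
```

```bash
python3 -c "
from h import *;show()"
```

```text
t 5.75 p [ 0.5662 -0.0293  0.1154] yaw 5.04 zax [-1.e-04  2.e-04 -1.e+00] F [-0.35 -0.14 -0.75] M [-0.048  0.022  0.044] T -0.004 w 0.0132
```

Emit:
jog_arm(targets=[0,0,0,0.01,0,0,1,0,0,0,0.02,0,0,1,0,0,0,0.03,0,0,1,0,0,0,0.04,0,0,1,0,0,0,0.05,0,0,1,0,0,0,0.056,0,0,1,0,0,0,0.056,0,0,1,0,0,0,0.056,0,0,1])

```text
time_s: 6.55
eef_pos: [0.5615, 0.0258, 0.1155]
tcp_rot: [0.676, 0.737, -0.0, 0.0]
ft_force: [0.3, -0.5, -1.0]
grip_width: 0.0132
gripper_force: 59.4
```

```bash
python3 - <<'E'
from h import *
show()
a=[]
for n in('scene','top'):
    im,d=grab(n,'i_'+n); c=im[175:275,215:345] if n=='scene' else im[200:300,210:340]
    a.append(cv2.resize(c,(400,308),interpolation=cv2.INTER_CUBIC))
cv2.imwrite('pics/ic.png',np.hstack(a))
E
```

```text
t 6.55 p [0.5615 0.0258 0.1155] yaw 5.01 zax [ 1.e-04 -2.e-04 -1.e+00] F [ 0.35 -0.48 -0.96] M [-0.067 -0.007  0.058] T 0.081 w 0.0132
```

View pics/ic.png

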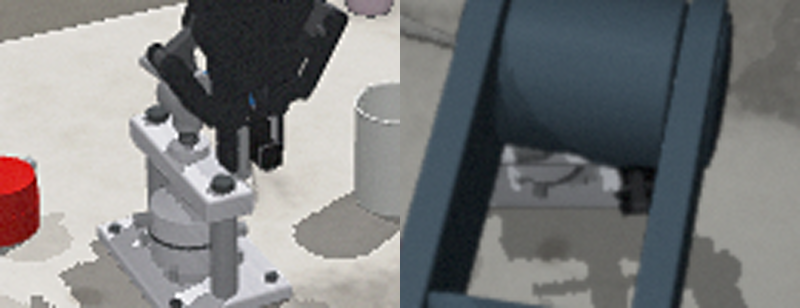

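The bar is through the eye and forces are low. Next I'll sweep clockwise in small steps, r = 76 mm.

Emit:
jog_arm(targets=[0,0,3,0.0001,-0.004,0,1,0,0,6,0.0004,-0.0079,0,1,0,0,9,0.0009,-0.0119,0,1,0,0,12,0.0017,-0.0158,0,1,0,0,12,0.0017,-0.0158,0,1,0,0,12,0.0017,-0.0158,0,1])

```text
time_s: 7.25
eef_pos: [0.5458, 0.0256, 0.1156]
tcp_rot: [0.749, 0.663, 0.0, 0.0]
ft_force: [0.0, -0.4, -1.3]
grip_width: 0.0129
gripper_force: 59.4
```

```bash
python3 -c "
from h import *;show()"
```

```text
t 7.25 p [0.5458 0.0256 0.1156] yaw -6.97 zax [ 4.e-04 -2.e-04 -1.e+00] F [ 0.04 -0.42 -1.33] M [-0.117 -0.025 -0.   ] T 0.007 w 0.0129
```

Emit:
jog_arm(targets=[0,0,2,0,-0.0027,0,1,0,0,4,0.0002,-0.0053,0,1,0,0,6,0.0004,-0.008,0,1,0,0,8,0.0007,-0.0106,0.0002,1,0,0,8,0.0007,-0.0106,0.0002,1])

```text
time_s: 7.75
eef_pos: [0.5359, 0.0276, 0.1156]
tcp_rot: [0.793, 0.609, 0.0, 0.001]
ft_force: [3.0, -2.0, -1.9]
grip_width: 0.0129
gripper_force: 59.4
```

```bash
python3 -c "
from h import *;show()"
```

```text
t 7.75 p [0.5359 0.0276 0.1156] yaw -14.97 zax [ 1.7e-03 -7.0e-04 -1.0e+00] F [ 2.98 -2.02 -1.86] M [-0.267 -0.293  0.133] T 0.392 w 0.0129
```

Emit:
jog_arm(targets=[0,0,2,0,-0.0027,0.0002,1,0,0,4,0.0002,-0.0053,0.0004,1,0,0,6,0.0004,-0.008,0.0006,1])

```text
time_s: 8.05
eef_pos: [0.5284, 0.03, 0.1151]
tcp_rot: [0.824, 0.567, 0.0, 0.001]
ft_force: [4.1, -1.2, -0.5]
grip_width: 0.0128
gripper_force: 59.4
```

```bash
python3 -c "
from h import *;show()"
```

```text
t 8.05 p [0.5284 0.03   0.1151] yaw -20.99 zax [ 1.6e-03 -7.0e-04 -1.0e+00] F [ 4.1  -1.22 -0.48] M [-0.296 -0.344  0.234] T 0.559 w 0.0128
```

Emit:
jog_arm(targets=[0,0,2,0,-0.0027,0.0002,1,0,0,4,0.0002,-0.0053,0.0004,1])

```text
time_s: 8.25
eef_pos: [0.5235, 0.0321, 0.1147]
tcp_rot: [0.843, 0.537, 0.0, 0.001]
ft_force: [2.2, -1.7, -0.8]
grip_width: 0.0133
gripper_force: 59.4
```

```bash
python3 -c "
from h import *;show()"
```

```text
t 8.25 p [0.5235 0.0321 0.1147] yaw -24.99 zax [ 1.6e-03 -8.0e-04 -1.0e+00] F [ 2.2  -1.68 -0.83] M [-0.342 -0.297  0.157] T 0.362 w 0.0133
```

Emit:
jog_arm(targets=[0,0,2,0,-0.0027,0.0002,1,0,0,4,0.0002,-0.0053,0.0004,1,0,0,6,0.0004,-0.008,0.0006,1])

```text
time_s: 8.55
eef_pos: [0.5164, 0.0358, 0.114]
tcp_rot: [0.87, 0.492, 0.0, 0.001]
ft_force: [2.5, -1.9, -0.7]
grip_width: 0.0134
gripper_force: 59.4
```

```bash
python3 -c "
from h import *;show()
manip.get_image('top');show()"
```

```text
t 8.55 p [0.5164 0.0358 0.114 ] yaw -30.99 zax [ 1.5e-03 -8.0e-04 -1.0e+00] F [ 2.55 -1.94 -0.71] M [-0.363 -0.352  0.162] T 0.404 w 0.0134
t 8.6 p [0.5161 0.036  0.114 ] yaw -31.09 zax [ 1.3e-03 -7.0e-04 -1.0e+00] F [ 3.71 -1.88 -1.84] M [-0.402 -0.457  0.075] T 0.392 w 0.0129
```

Emit:
jog_arm(targets=[0,0,2,0,-0.0027,0.0002,1,0,0,4,0.0002,-0.0053,0.0004,1,0,0,6,0.0004,-0.008,0.0006,1])

```text
time_s: 8.9
eef_pos: [0.5098, 0.0402, 0.1135]
tcp_rot: [0.895, 0.446, 0.0, 0.001]
ft_force: [2.8, -2.0, -1.0]
grip_width: 0.0129
gripper_force: 59.4
```

```bash
python3 -c "
from h import *;show()
manip.get_image('top');show()"
```

```text
t 8.9 p [0.5098 0.0402 0.1135] yaw -36.97 zax [ 1.5e-03 -9.0e-04 -1.0e+00] F [ 2.78 -2.03 -1.03] M [-0.473 -0.36   0.189] T 0.451 w 0.0129
t 8.95 p [0.5095 0.0405 0.1134] yaw -37.07 zax [ 1.3e-03 -7.0e-04 -1.0e+00] F [ 3.12 -2.33 -1.63] M [-0.475 -0.457  0.055] T 0.352 w 0.013
```

Emit:
jog_arm(targets=[0,0,2,0,-0.0027,0.0002,1,0,0,4,0.0002,-0.0053,0.0004,1,0,0,6,0.0004,-0.008,0.0006,1])

```text
time_s: 9.25
eef_pos: [0.5037, 0.0453, 0.1129]
tcp_rot: [0.917, 0.399, 0.001, 0.001]
ft_force: [3.1, -3.8, -0.6]
grip_width: 0.0129
gripper_force: 59.4
```

```bash
python3 -c "
from h import *;show()
manip.get_image('top');show()"
```

```text
t 9.25 p [0.5037 0.0453 0.1129] yaw -42.96 zax [ 1.6e-03 -9.0e-04 -1.0e+00] F [ 3.12 -3.75 -0.65] M [-0.461 -0.448  0.198] T 0.565 w 0.0129
t 9.3 p [0.5034 0.0455 0.1129] yaw -43.06 zax [ 1.5e-03 -8.0e-04 -1.0e+00] F [ 2.49 -2.75 -0.89] M [-0.595 -0.514  0.057] T 0.338 w 0.013
```

```bash
cat >> h.py <<'E'
def avg(k=6):
    T=[torque(manip.observe())];J=[manip.observe()['tau'][0]]
    for _ in range(k):
        manip.get_image('top'); s=manip.observe(); T.append(torque(s)); J.append(s['tau'][0])
    show(); print('T',np.round(T,3),'mean stopped',np.mean(T[2:]).round(3),'tau1',np.round(J,2))
E
python3 -c "
from h import *;avg(4)"
```

```text
t 9.5 p [0.5035 0.0454 0.1128] yaw -42.93 zax [ 1.3e-03 -5.0e-04 -1.0e+00] F [ 3.47 -4.07 -0.72] M [-0.513 -0.509  0.059] T 0.463 w 0.013
T [0.338 0.366 0.428 0.412 0.463] mean stopped 0.434 tau1 [1.24 1.96 1.87 1.83 1.88]
```

Emit:
jog_arm(targets=[0,0,2,0,-0.0027,0.0002,1,0,0,4,0.0002,-0.0053,0.0004,1])

```text
time_s: 9.7
eef_pos: [0.4997, 0.0492, 0.1124]
tcp_rot: [0.931, 0.366, 0.0, 0.0]
ft_force: [3.6, -3.6, -0.6]
grip_width: 0.0132
gripper_force: 59.5
```

```bash
python3 -c "
from h import *;avg(5)"
```

```text
t 9.95 p [0.4997 0.0493 0.1124] yaw -46.93 zax [ 1.2e-03 -5.0e-04 -1.0e+00] F [ 3.8  -4.01 -0.35] M [-0.543 -0.544  0.1  ] T 0.52 w 0.0127
T [0.487 0.433 0.459 0.466 0.44  0.52 ] mean stopped 0.471 tau1 [1.72 1.75 2.39 2.14 2.06 2.03]
```

Emit:
jog_arm(targets=[0,0,1.5,0,-0.002,0.0001,1,0,0,3,0.0001,-0.004,0.0003,1])

```text
time_s: 10.15
eef_pos: [0.4971, 0.0522, 0.1121]
tcp_rot: [0.94, 0.342, 0.0, 0.001]
ft_force: [3.9, -4.7, -0.6]
grip_width: 0.0129
gripper_force: 59.6
```

```bash
python3 -c "
from h import *;avg(7)"
```

```text
t 10.5 p [0.4971 0.0522 0.1122] yaw -49.93 zax [ 1.3e-03 -6.0e-04 -1.0e+00] F [ 2.66 -4.49 -0.81] M [-0.623 -0.539  0.136] T 0.527 w 0.0127
T [0.574 0.473 0.589 0.508 0.434 0.526 0.519 0.527] mean stopped 0.517 tau1 [1.95 1.94 2.38 2.19 2.11 2.1  2.09 2.09]
```

Emit:
jog_arm(targets=[0,0,1.5,0,-0.002,0.0001,1,0,0,3,0.0001,-0.004,0.0003,1])

```text
time_s: 10.7
eef_pos: [0.4947, 0.0553, 0.1119]
tcp_rot: [0.948, 0.317, 0.001, 0.001]
ft_force: [3.2, -3.9, 0.2]
grip_width: 0.013
gripper_force: 59.6
```

```bash
python3 -c "
from h import *;avg(10)"
```

```text
t 11.2 p [0.4946 0.0553 0.1119] yaw -52.93 zax [ 1.3e-03 -7.0e-04 -1.0e+00] F [ 3.75 -4.71  0.75] M [-0.622 -0.573  0.182] T 0.64 w 0.013
T [0.521 0.599 0.553 0.47  0.528 0.425 0.516 0.474 0.49  0.437 0.64 ] mean stopped 0.504 tau1 [2.02 2.03 2.48 2.29 2.21 2.17 2.13 2.16 2.14 2.15 2.13]
```

Emit:
jog_arm(targets=[0,0,1.5,0,-0.002,0.0001,1])

```text
time_s: 11.3
eef_pos: [0.4935, 0.0568, 0.1118]
tcp_rot: [0.952, 0.305, 0.001, 0.001]
ft_force: [4.3, -4.6, 0.2]
grip_width: 0.013
gripper_force: 59.5
```

```bash
python3 -c "
from h import *;avg(2)"
```

```text
t 11.4 p [0.4934 0.0569 0.1118] yaw -54.46 zax [ 1.4e-03 -8.0e-04 -1.0e+00] F [ 3.76 -4.49 -0.78] M [-0.717 -0.57   0.097] T 0.541 w 0.0131
T [0.663 0.539 0.541] mean stopped 0.541 tau1 [1.74 1.92 2.46]
```

Emit:
jog_arm(targets=[0,0,1.5,0,-0.002,0.0001,1])

```text
time_s: 11.5
eef_pos: [0.4924, 0.0584, 0.1117]
tcp_rot: [0.956, 0.293, 0.001, 0.001]
ft_force: [3.2, -4.0, -0.3]
grip_width: 0.0128
gripper_force: 59.5
```

```bash
python3 -c "
from h import *;avg(14)"
```

```text
t 12.2 p [0.4923 0.0585 0.1117] yaw -55.93 zax [ 1.4e-03 -7.0e-04 -1.0e+00] F [ 3.65 -4.81 -1.51] M [-0.725 -0.557  0.123] T 0.581 w 0.0129
T [0.615 0.588 0.592 0.665 0.547 0.636 0.459 0.536 0.592 0.633 0.556 0.589
 0.626 0.539 0.581] mean stopped 0.581 tau1 [1.82 1.99 2.5  2.3  2.25 2.22 2.19 2.2  2.19 2.19 2.18 2.19 2.19 2.18
 2.18]
```

Emit:
jog_arm(targets=[0,0,1.5,0,-0.002,0.0001,1])

```text
time_s: 12.3
eef_pos: [0.4913, 0.0601, 0.1116]
tcp_rot: [0.96, 0.28, 0.001, 0.001]
ft_force: [4.6, -4.1, -1.1]
grip_width: 0.0132
gripper_force: 59.5
```

```bash
python3 -c "
from h import *;avg(14)"
```

```text
t 13.0 p [0.4912 0.0601 0.1116] yaw -57.42 zax [ 1.5e-03 -8.0e-04 -1.0e+00] F [ 2.39 -3.8  -0.23] M [-0.641 -0.624  0.167] T 0.508 w 0.0129
T [0.659 0.598 0.569 0.557 0.574 0.622 0.621 0.635 0.526 0.596 0.647 0.585
 0.548 0.544 0.508] mean stopped 0.579 tau1 [1.77 1.97 2.5  2.32 2.27 2.23 2.22 2.21 2.2  2.21 2.21 2.2  2.2  2.21
 2.19]
```

Torque is about 0.58 N m stopped and about 0.65 N m while moving, after clear growth beyond the free level. That counts as firm, so I'll back off through the play to free the bar.

Emit:
jog_arm(targets=[0,0,-3,0.0001,0.004,0,1,0,0,-6,0.0004,0.008,0,1,0,0,-10,0.0012,0.0132,0,1,0,0,-14,0.0023,0.0184,0,1,0,0,-18,0.0037,0.0235,0,1,0,0,-18,0.0037,0.0235,0,1,0,0,-18,0.0037,0.0235,0,1,0,0,-18,0.0037,0.0235,0,1])

```text
time_s: 13.8
eef_pos: [0.5055, 0.0432, 0.1109]
tcp_rot: [0.905, 0.426, -0.0, -0.001]
ft_force: [0.3, -0.4, -0.7]
grip_width: 0.0126
gripper_force: 59.4
```

```bash
python3 -c "
from h import *;avg(3);plan(.5153,-.2601,.13,17.4)"
```

```text
t 13.95 p [0.5058 0.0431 0.1111] yaw -39.53 zax [-4.e-04  2.e-04 -1.e+00] F [ 0.21 -0.26 -0.8 ] M [0.011 0.051 0.026] T 0.051 w 0.0132
T [ 0.087 -0.028  0.011  0.051] mean stopped 0.031 tau1 [-0.09 -0.05 -0.03 -0.01]
rot [-3.000e-02 -1.000e-02 -5.693e+01] shift [-0.2278  0.2003 -0.019 ]
```

Emit:
jog_arm(targets=[0,0,0,-0.01,0,0,1,0,0,0,-0.02,0,0,1,0,0,0,-0.03,0,0,1,0,0,0,-0.04,0,0,1,0,0,0,-0.05,0,0,1,0,0,0,-0.06,0,0,1,0,0,0,-0.07,0,0,1,0,0,0,-0.08,0,0,1,0,0,0,-0.09,0,0,1,0,0,0,-0.1,0,0,1,0,0,0,-0.1,0,0,1,0,0,0,-0.1,0,0,1])

```text
time_s: 15.15
eef_pos: [0.4426, -0.0345, 0.1113]
tcp_rot: [0.905, 0.426, 0.0, 0.0]
ft_force: [0.8, -0.5, -0.8]
grip_width: 0.013
gripper_force: 59.4
```

```bash
python3 -c "
from h import *;show();plan(.5153,-.2601,.13,17.4)
im,d=grab('top','w'); cv2.imwrite('pics/wc.png',cv2.resize(im[200:340,210:350],(600,600)))"
```

```text
t 15.15 p [ 0.4426 -0.0345  0.1113] yaw -39.56 zax [ 4.e-04  0.e+00 -1.e+00] F [ 0.8  -0.51 -0.82] M [-0.046  0.028 -0.015] T 0.152 w 0.013
rot [ 2.000e-02 -1.000e-02 -5.696e+01] shift [-0.1276  0.1998 -0.0187]
```

View pics/wc.png

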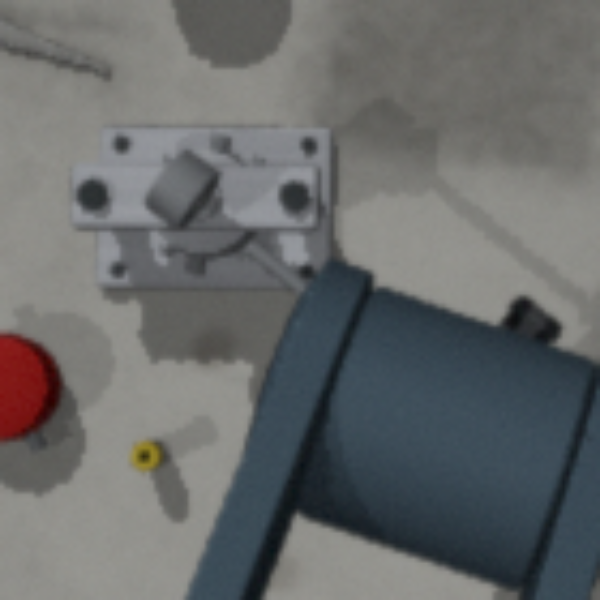

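The bar is clear: its tip is at about (245,245) in the crop and the eye at (185,190) has turned. I'll lift and carry it back over the rest.

Emit:
jog_arm(targets=[0,0,0,-0.01,0,-0.03,1,0,0,0,-0.02,0,-0.055,1,0,0,-6,-0.035,0.02,-0.055,1,0,0,-12,-0.05,0.045,-0.055,1,0,0,-19,-0.065,0.075,-0.055,1,0,0,-26,-0.08,0.105,-0.055,1,0,0,-33,-0.095,0.135,-0.055,1,0,0,-40,-0.11,0.165,-0.05,1,0,0,-47,-0.12,0.185,-0.04,1,0,0,-53,-0.1276,0.1998,-0.03,1,0,0,-56.96,-0.1276,0.1998,-0.0187,1,0,0,-56.96,-0.1276,0.1998,-0.0187,1,0,0,-56.96,-0.1276,0.1998,-0.0187,1,0,0,-56.96,-0.1276,0.1998,-0.0187,1])

```text
time_s: 16.6
eef_pos: [0.5159, -0.2596, 0.1305]
tcp_rot: [0.592, 0.806, 0.0, 0.0]
ft_force: [-0.8, -0.2, -1.1]
grip_width: 0.0131
gripper_force: 59.4
```

```bash
python3 - <<'E'
from h import *
s=show();plan(.5153,-.2601,.0395,17.4)
im,d=grab('scene','r'); p=cloud('scene',d);p0=cloud('scene',np.load('pics/scene0_d.npy'))
u=np.array([-.299,.954]);h=np.array([.5153,-.2601]);v=np.array([u[1],-u[0]])
for nm,q,lo,hi in(('now',p,.135,.17),('before',p0,.05,.075)):
    S=(q[...,:2]-h)@u;T=(q[...,:2]-h)@v
    m=(S>.05)&(S<.15)&(abs(T)<.02)&(q[...,2]>lo)&(q[...,2]<hi)
    for a,b in((.055,.1),(.118,.15)):
        k=m&(S>a)&(S<b); print(nm,a,k.sum(),'t',np.median(T[k]).round(4),'z',np.percentile(q[k][:,2],[50,95]).round(4),'smax',S[k].max().round(4) if k.any() else 0)
E
```

```text
t 16.6 p [ 0.5159 -0.2596  0.1305] yaw 17.4 zax [ 7.e-04 -5.e-04 -1.e+00] F [-0.83 -0.18 -1.09] M [ 0.004 -0.025 -0.027] T -0.322 w 0.0131
rot [0.03 0.04 0.  ] shift [-0.0003 -0.0008  0.091 ]
now 0.055 118 t -0.0015 z [0.1539 0.1561] smax 0.0997
now 0.118 41 t -0.0013 z [0.1542 0.1562] smax 0.1347
before 0.055 117 t -0.0016 z [0.0634 0.0657] smax 0.0992
before 0.118 31 t -0.0015 z [0.0635 0.0663] smax 0.1346
```

The bar sits in the grip exactly as it was picked up, so I'll lower it to the original pose and release.

Emit:
jog_arm(targets=[0,0,0,-0.0003,-0.0008,0.025,1,0,0,0,-0.0003,-0.0008,0.05,1,0,0,0,-0.0003,-0.0008,0.07,1,0,0,0,-0.0003,-0.0008,0.082,1,0,0,0,-0.0003,-0.0008,0.088,1,0,0,0,-0.0003,-0.0008,0.0903,1,0,0,0,-0.0003,-0.0008,0.0903,1,0,0,0,-0.0003,-0.0008,0.0903,1])

```text
time_s: 17.45
eef_pos: [0.5155, -0.2609, 0.0407]
tcp_rot: [0.592, 0.806, -0.0, 0.001]
ft_force: [0.7, 0.3, -0.8]
grip_width: 0.013
gripper_force: 59.5
```

```bash
python3 -c "
from h import *;show()"
```

```text
t 17.45 p [ 0.5155 -0.2609  0.0407] yaw 17.44 zax [ 0.0015 -0.0012 -1.    ] F [ 0.75  0.26 -0.85] M [-0.062  0.027  0.012] T 0.271 w 0.013
```

Emit:
jog_arm(targets=[0,0,0,0,0,0.001,1,0,0,0,0,0,0.001,1,0,0,0,0,0,0.001,0.5,0,0,0,0,0,0.001,0.2,0,0,0,0,0,0.001,-0.2,0,0,0,0,0,0.001,-0.6,0,0,0,0,0,0.001,-1,0,0,0,0,0,0.001,-1,0,0,0,0,0,0.001,-1,0,0,0,0,0,-0.03,-1,0,0,0,0,0,-0.07,-1,0,0,0,0,0,-0.11,-1,0,0,0,0,0,-0.15,-1,0,0,0,-0.05,0,-0.17,-1,0,0,0,-0.1,-0.05,-0.17,-1,0,0,0,-0.1,-0.1,-0.17,-1,0,0,0,-0.1,-0.15,-0.17,-1,0,0,0,-0.1,-0.15,-0.17,-1,0,0,0,-0.1,-0.15,-0.17,-1,0,0,0,-0.1,-0.15,-0.17,-1])

```text
time_s: 19.45
eef_pos: [0.4018, -0.4009, 0.2098]
tcp_rot: [0.592, 0.806, 0.0, 0.0]
ft_force: [0.4, -0.1, 0.3]
grip_width: 0.0854
gripper_force: 0.0
```

```bash
python3 - <<'E'
from h import *
show()
a=[]
p0={n:cloud(n,np.load(f'pics/{n}0_d.npy')) for n in('scene','top')}
u=np.array([-.299,.954]);h=np.array([.5153,-.2601]);v=np.array([u[1],-u[0]])
for n in('scene','top'):
    im,d=grab(n,'f_'+n); p=cloud(n,d)
    for nm,q in(('now',p),('before',p0[n])):
        S=(q[...,:2]-h)@u;T=(q[...,:2]-h)@v;o=[]
        for lo,hi in((-.03,.02),(.055,.1),(.118,.15)):
            k=(S>lo)&(S<hi)&(abs(T)<.02)&(q[...,2]>.05)&(q[...,2]<.08); o+=[int(k.sum()),np.median(T[k]).round(4),np.median(q[k][:,2]).round(4),S[k].min().round(4),S[k].max().round(4)] if k.any() else [0]
        print(n,nm,o)
    c=im[175:395,200:400] if n=='scene' else im[190:330,190:440]
    a.append(cv2.resize(c,(400,440) if n=='scene' else (400,224)))
a[1]=cv2.copyMakeBorder(a[1],0,216,0,0,cv2.BORDER_CONSTANT); cv2.imwrite('pics/fc.png',np.hstack(a))
E
```

```text
t 19.45 p [ 0.4018 -0.4009  0.2098] yaw 17.38 zax [ 6.e-04 -1.e-04 -1.e+00] F [ 0.43 -0.07  0.31] M [-0.011  0.006 -0.035] T 0.192 w 0.0854
scene now [355, np.float64(-0.0045), np.float64(0.0663), np.float64(-0.0273), np.float64(0.0199), 32, np.float64(-0.0017), np.float64(0.0634), np.float64(0.0614), np.float64(0.0753), 0]
scene before [350, np.float64(-0.0041), np.float64(0.0666), np.float64(-0.0264), np.float64(0.0198), 117, np.float64(-0.0016), np.float64(0.0634), np.float64(0.0553), np.float64(0.0992), 31, np.float64(-0.0015), np.float64(0.0635), np.float64(0.1182), np.float64(0.1346)]
top now [127, np.float64(-0.0001), np.float64(0.0662), np.float64(-0.0262), np.float64(0.0193), 69, np.float64(0.0004), np.float64(0.063), np.float64(0.055), np.float64(0.0994), 29, np.float64(0.0004), np.float64(0.0628), np.float64(0.1182), np.float64(0.1336)]
top before [125, np.float64(0.0005), np.float64(0.0659), np.float64(-0.0255), np.float64(0.0199), 69, np.float64(0.0004), np.float64(0.0632), np.float64(0.0554), np.float64(0.0997), 33, np.float64(0.0004), np.float64(0.0615), np.float64(0.1181), np.float64(0.1351)]
```

View pics/fc.png

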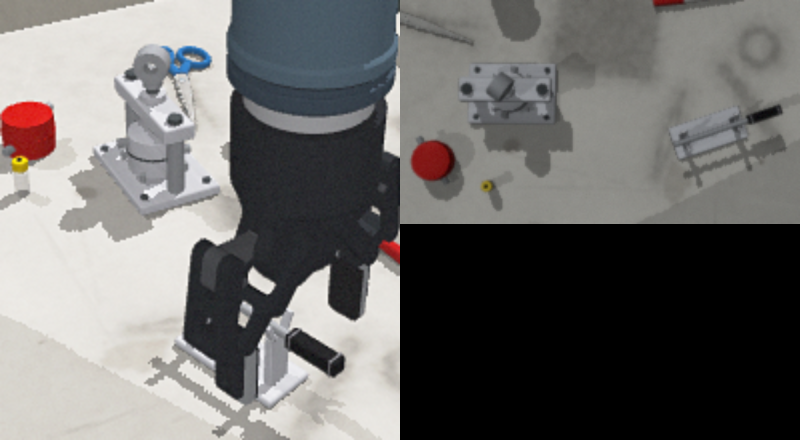

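The final view shows the bar back in its forks within about 1 mm of where it started (top crop about (725,130)). The eye has turned, the cell is in place and the robot is clear.

```bash
python3 -c "
from station import manip;print(manip.job_done())"
```

```text
the job is handed in; nothing more can be done
None
```

I tightened the clamp onto the cell to about 0.66 N m (estimated; 0.58 N m read while stopped), laid the bar back on its rest, and handed the job in at about 20 s; no verdict came back.

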